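# Ready the frame warmer

### The arm

A 6-joint arm with a two-finger parallel gripper is mounted at the origin on a cart in front of the work surface, level with it; the furniture and walls round the work are solid. World frame = base frame: x ahead of the robot, y to its left, z up, the work surface at z = 0. Lengths are in mm, angles in rad, forces in N, time in s.
With the tool pointing down it reaches from about 325 to 750 mm from the base axis. Payload 7.6 kg.
Tool frame: the origin (TCP) lies between the finger pads; the fingertips stand 14 mm ahead of it and the grasp point (between the pads) lies 5 mm behind it (bot.tip_extent is the distance from the TCP to the fingertips, in mm); z points along the fingers, y is the line along which they close (so a half turn about z gives the same grasp; the last joint's range is limited). The gripper opens to 85 mm and grips with 20 to 120 N. Pads are 22 mm wide; open, the fingers measure 114 mm over their backs; the gripper's body (76 mm by 85 mm) begins 54 mm behind the grasp point. The pads swing forward as they close: fully open they stand 13 mm farther back than shut.
Start: joints at [-0.07, 0.052, 1.401, -0, 1.689, -0.07], TCP at [525.018, 0.022, 245.323] pointing down, gripper open.
Joint ranges: [-2.9, 2.9], [-0.91, 2.17], [0.12, 2.37], [-1.06, 4.2], [0.26, 2.73], [-2.93, 2.93]. Speed limits (rad/s): [2.57, 2.57, 3.01, 3.14, 3.14, 3.14].

### API

Orientations are given as a unit quaternion [w, x, y, z].
In Python, from station import bot, cams gives the robot as it stands. The module is installed in compiled form; this text tells all that it offers.
- The arm moves only by the tool servo_tool, never from a script. Its argument "steps" is a list of rows, each a list of 2 entries, a list of its own where there are three numbers: the shift along the tool's x, y, z each as a share of 600 mm, from -1 to 1, then the turn, a rotation vector about the tool's x, y, z each as a share of 45 degrees, from -1 to 1. In form: [[[tx, ty, tz], [ax, ay, az]], ...]. A call has exactly 5 rows; each row is the pose to reach, as a shift and turn from the pose commanded when the call began, along the tool's axes at that moment; what a row does not reach only later rows make up. A row lasts 1/12 s, in which the tool goes at most 41.7 mm and 7.16 degrees, less where a joint would pass 70% of its speed; a pose out of reach is approached as far as the arm can. A call with a number of a shift or a turn outside -1 to 1 is refused whole. A call with a gripper value outside its range is refused whole. "hand" is the opening, from -1 (shut) to 1 (fully open), set as the call begins (left out, the last holds). The fingers move at their own pace and stop on an object; "newtons" is the grip in N (left out, the last holds). Time passes only in rows, so rows that repeat a pose let the fingers close, or fill a call up. It gives the time, the measured TCP pose, the force, the opening and the grip force at its end, in the units of the state.
- bot.read_state(): the state, without advancing time (a new reading comes with each control period).
- cams.capture(name): name is "scene" or "side" or "wrist"; returns the picture (384x512x3 uint8, red, green, blue); there is no depth.
- cams.get_calibration(name): a dict with "intrinsics" (3x3 intrinsics, pixels), "distortion" ([k1, k2, p1, p2, k3] as OpenCV has them; the pictures are not rectified), "extrinsics" (4x4, takes a point from world to camera coordinates); the wrist camera has in their place "T_tool_cam" (4x4, takes a point from camera to tool coordinates, whose origin is the TCP and whose axes are the flange's). Camera axes: x right, y up, looking along -z (the intrinsics and any distortion apply to the point x, -y, -z); pixel columns grow to the right and rows downward; lengths in mm; the calibration is good to about 2 mm. A picture is of the moment at which its call begins: read the wrist's pose just before it. get_calibration takes no time and is no camera call.
- bot.sign_off(): hands the job in; it is judged then, once.
The state is a dict: "t": time; "joint_positions": joint angles; "joint_vel": joint speeds; "joint_torque": joint torques, N m; "ee_pos": TCP position; "tool_rot": TCP orientation; "wrist_force": force on the tool from outside, world axes, zero at the start; "torque": the same for the moment, N m; "finger_gap": opening from 0.0 (shut) to 1.0 (fully open); "finger_force": force on a finger pad.
Only numpy, scipy, OpenCV 4.12 (cv2) and the standard library are available. Lean on these libraries where they do the work, as an engineer would, in place of code of your own. Each camera call takes 0.05 s, during which the arm holds its last target. There are 200 camera calls.

### The job

Get the spectacle-frame warmer on the bench ready to warm a frame. First pull its stiff outlet shutter down the slope to half open, so that the pointer stands level with the long middle mark (30 mm open); only then change the lever over from cool (towards you) to warm (away from you), stopping at the centre off position for about two seconds on the way so that the fan can run down. Let go of everything and leave the things on and around the warmer where they are.

Things in the scene. Friction and masses are not known exactly. Their poses are not given: they have to be found in the camera images.
- warmer: Bench frame warmer, grey wedge-shaped case fixed to the bench, 200 deep (x) x 250 wide (y) mm; origin under its centre; x points to its back, y to its left, z up; the front faces roughly to the robot. From the 45 mm high front a deck rises at 30 degrees, (x -100, z 45) to (x 30, z 120 mm), then a flat top. Left on the deck (y +40) is the shutter, right (y -85) the lever.
- hood_edge (a point): Middle of the front edge of the steel hood (rim 6 mm thick, 132 mm wide along warmer y) that overhangs the upper deck and the shut shutter: 15 mm behind the shutter's grip and 90 mm above it, so a gripper pointing straight down strikes it; there is room to come in square to the deck (30 degrees from vertical, wrist leaning to the warmer's front).
- shutter_grip (a point): Centre of the shutter's black upright grip: 24 mm wide (across, y), 10 mm thick (along the slope, x), sides square to the deck, rising from 11 to 37 mm off the deck; this point is 24.5 mm off it. Site axes: x up the slope, y across to the left, z square off the deck. As the shutter opens the grip moves down the slope (-x).
- shutter (a joint): Opening of the shutter in m: 0 shut (grip uppermost), 0.030 half, 0.060 fully open. It slides straight down the 30-degree slope to the front against about 11 N of friction and stays where it is left. A thin pointer on its right edge runs along a scale with a mark every 10 mm; the half-open mark is longer and thicker than the rest.
- lever_grip (a point): Centre of the black ball knob, 18 mm in diameter, at the end of the changeover lever (8 mm shaft), 66 mm from the pivot (58 mm off the deck at centre off). The point's z axis points along the lever to its end. Starts leaning to the front.
- lever_pivot (a point): Pivot of the changeover lever, 8 mm under the deck surface, fixed to the warmer; the lever turns about the warmer's y axis through this point.
- changeover (a joint): Lever angle in rad from square to the deck. A spring detent clicks it home at -0.42 (cool, leaning down the slope to the front, by a single bar mark; starts here), 0 (centre off, square to the deck, dot mark) and +0.42 (warm, leaning to the back, three bar marks); stops at +-0.46. Leaving a click takes about 3 N at the knob; let go between clicks it springs to one of them.
- hard_case: Bystander: blue hard spectacle case, 55 x 121 x 21 mm, lying flat in front of the warmer; origin under its centre.
- loupe: Bystander: black eye loupe, 37 mm wide, 34 mm high, standing on the flat top of the warmer behind the lever; origin under its centre.
- glue: Bystander: small white adhesive bottle with red tip, 27 mm wide, 66 mm high, on the bench; origin under its centre.
- lens: Bystander: round clear uncut lens, 66 mm wide, 10 mm high, on the bench; origin under its centre.
- spray: Bystander: light blue pump spray bottle, 37 mm wide, 128 mm high, on the bench; origin under its centre.

How it is judged:
By the outcome, as a careful person would: the job done as asked, in the order asked, and still so for the second after the job is handed in, with the robot touching nothing.
It also fails if it takes over 51 s, if anything falls off the work surface, if the arm or the gripper's body presses on something with over 40 N, if the wrist force passes 120 N, or if a joint passes its speed limit or range.

## Working session

There is one attempt and no reset: what is moved stays moved. The work goes in short steps, Python scripts to look and compute and a tool call to move; the robot and the scene stay as the last step left them, time stands still between calls to the robot, and variables do not carry over. Pictures are saved under pics/ and viewed, at most 10 in all, crops included, and the job is handed in when it is done.

Besides the shell and the picture viewer there is one more tool, called after ">>>" by a JSON object that holds its "fn" and its "kwargs", one argument or row to a line. servo_tool: Moves the arm, as the interface text tells. Its arguments: {"type":"object","properties":{"steps":{"type":"array"},"hand":{"type":"number"},"newtons":{"type":"number"}},"required":["steps"]}

```bash
mkdir -p pics; python3 - <<'E'
from station import bot,cams
import cv2,numpy as np
s=bot.read_state();print(s)
ims=[]
for n in("scene","side","wrist"):
    im=cams.capture(n);cv2.imwrite(f"pics/{n}0.png",im[:,:,::-1]);np.save(f"pics/{n}0.npy",im)
    c=cams.get_calibration(n);print(n,{k:np.round(v,4).tolist() for k,v in c.items()})
E
```

```text
{'t': 0.0, 'joint_positions': array([-7.03410466e-02,  5.28328030e-02,  1.40175196e+00,  2.32625256e-06,
        1.68859093e+00, -7.03332292e-02]), 'joint_vel': array([ 3.90523155e-04,  1.40074751e-03,  1.76303973e-04,  1.03975077e-03,
       -4.73964609e-05, -5.90075369e-04]), 'joint_torque': array([ 8.02730119e-04, -3.81666934e+01, -3.60182977e+01,  8.43031398e-05,
        6.19437444e-03, -2.66336252e-05]), 'ee_pos': array([5.24715426e+02, 2.20668334e-02, 2.44460733e+02]), 'tool_rot': array([-5.98397075e-04,  7.07109228e-01,  7.07103892e-01, -5.18098497e-04]), 'wrist_force': array([0.75712163, 0.48804101, 0.33637445]), 'torque': array([ 0.0268047 , -0.04170489, -0.02748869]), 'finger_force': 0.0, 'finger_gap': 0.9967678455077578}
scene {'intrinsics': [[415.199, 0.0, 254.0898], [0.0, 415.199, 193.041], [0.0, 0.0, 1.0]], 'distortion': [0.0114, 0.0, 0.0, 0.0, 0.0], 'extrinsics': [[0.594, -0.8042, -0.0221, -337.5488], [0.3812, 0.2571, 0.888, -348.5852], [-0.7085, -0.5359, 0.4592, -1176.7224], [0.0, 0.0, 0.0, 1.0]]}
side {'intrinsics': [[376.9758, 0.0, 257.5842], [0.0, 376.9758, 181.2468], [0.0, 0.0, 1.0]], 'distortion': [-0.0611, 0.0, 0.0, 0.0, 0.0], 'extrinsics': [[-0.9997, -0.0227, -0.0089, 562.1298], [0.0027, -0.4654, 0.8851, -127.5883], [-0.0243, 0.8848, 0.4653, -1198.5611], [0.0, 0.0, 0.0, 1.0]]}
wrist {'intrinsics': [[300.5122, 0.0, 256.5005], [0.0, 300.5122, 197.8881], [0.0, 0.0, 1.0]], 'distortion': [-0.0364, 0.0, 0.0, 0.0, 0.0], 'T_tool_cam': [[-0.0001, 0.966, 0.2584, 63.7027], [1.0, 0.0, 0.0004, -0.879], [0.0004, 0.2584, -0.966, -128.4643], [0.0, 0.0, 0.0, 1.0]]}
```

View pics/scene0.png

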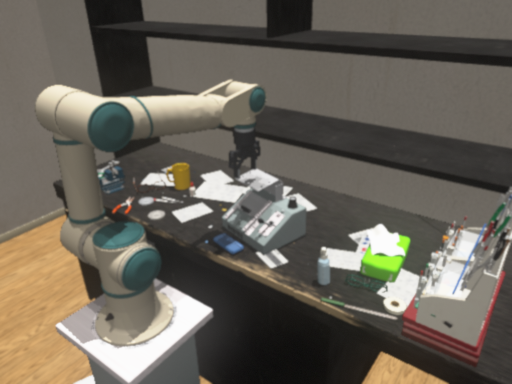

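View pics/side0.png

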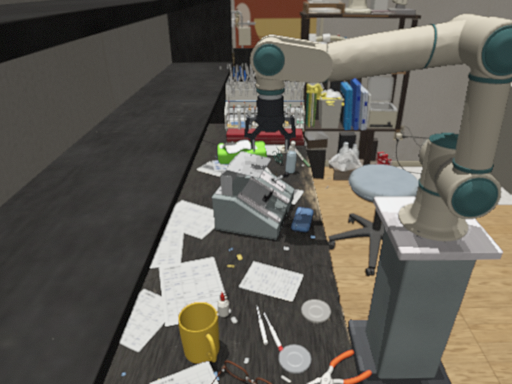

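View pics/wrist0.png

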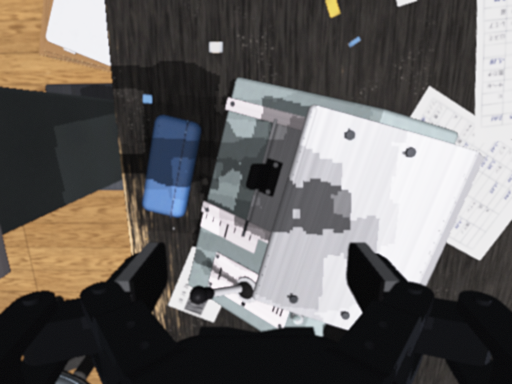

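```bash
python3 - <<'E'
import cv2
im=cv2.imread("pics/wrist0.png")[60:345,130:480]
cv2.imwrite("pics/w0c.png",cv2.resize(im,None,fx=2.1,fy=2.1,interpolation=cv2.INTER_CUBIC))
E
```

```text
(no output)
```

View pics/w0c.png

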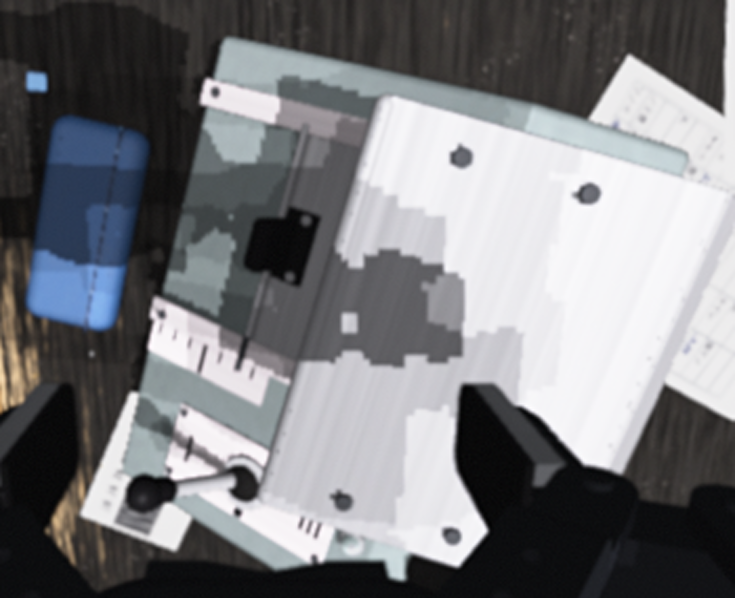

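```bash
cat > h.py <<'E'
import numpy as np,cv2
from scipy.spatial.transform import Rotation as R
from station import bot,cams
C=cams.get_calibration("wrist")
def rotq(q): return R.from_quat(np.roll(q,-1)).as_matrix()
def ray(px,p,q):
    u=cv2.undistortPoints(np.array(px,float).reshape(-1,1,2),C["intrinsics"],C["distortion"])[:,0]
    d=np.c_[u[:,0],-u[:,1],-np.ones(len(u))]
    T=C["T_tool_cam"];M=rotq(q)
    return p+M@T[:3,3], d@T[:3,:3].T@M.T
def onplane(px,p,q,n,c):   # n.x=c
    o,d=ray(px,p,q); return o+d*((c-o@n)/(d@n))[:,None]
def zpl(px,p,q,z): return onplane(px,p,q,np.array([0,0,1.]),z)
E
cat > m.py <<'E'
from h import *
p=np.array([524.7,0,244.5]);q=np.array([0,.70711,.70711,0])
f=lambda *a:np.array(a)/2.1+[130,60]
for zh in (170,180,190,200,210):
    a=zpl([f(385,97),f(262,497)],p,q,zh);print(zh,np.linalg.norm(a[0]-a[1]).round(1),a.mean(0).round(1),np.degrees(np.arctan2(*(a[0]-a[1])[:2])).round(1))
c=zpl([f(225,38)],p,q,45)[0];b=zpl([f(688,152)],p,q,120)[0];print("FL",c,"BL",b,np.hypot(*(b-c)[:2]),np.degrees(np.arctan2(*(b-c)[1::-1])))
print("scale front screws",zpl([f(212,92),f(160,314)],p,q,48))
E
python3 m.py
```

```text
170 145.5 [541.5   0.9 170. ] 15.2
180 138.3 [540.6   4.  180. ] 15.2
190 131.1 [539.8   7.1 190. ] 15.2
200 124.0 [538.9  10.2 200. ] 15.2
210 116.8 [538.   13.3 210. ] 15.2
FL [503.82492769 103.27645661  45.        ] BL [692.25009413  52.87105323 120.        ] 195.05062941940673 -14.976458797470649
scale front screws [[497.20964331  77.74490787  48.        ]
 [466.70980739 -36.84533178  48.        ]]
```

```bash
cat >> h.py <<'E'
YAW=np.radians(-15.1);O=np.array([566,-42.7,0.])
def setup(O_,yaw):
    global O,YAW;O,YAW=np.array(O_,float),yaw
def Rw(): return R.from_euler("z",YAW).as_matrix()
def deck(s,y,h):  # s up slope from front edge, y, height off deck -> world
    c,sn=np.cos(np.pi/6),.5
    return O+Rw()@np.array([-100+s*c-h*sn,y,45+s*sn+h*c])
def Rgoal():
    x=np.array([-np.cos(np.pi/6),0,-.5]);y=np.array([0,1,0.])
    return Rw()@np.c_[x,y,np.cross(x,y)]
def plan(p,Rg=None,frm=None):
    s=bot.read_state();M=rotq(s["tool_rot"]);p0=s["ee_pos"]
    Rg=Rgoal() if Rg is None else Rg
    rv=R.from_matrix(M.T@Rg).as_rotvec()
    print("t",s["t"].__round__(2),"pos",p0.round(1),"F",s["wrist_force"].round(1),"gap",round(s["finger_gap"],3))
    print("shift mm",(M.T@(p-p0)).round(1),"share",(M.T@(p-p0)/600).round(4),"turn share",(np.degrees(rv)/45).round(4))
E
python3 - <<'E'
from h import *
print(Rgoal().round(2),deck(65.5,40,24.5))
plan(deck(65.5,40,175))
E
```

```text
[[-0.84  0.26  0.48]
 [ 0.23  0.97 -0.13]
 [-0.5   0.   -0.87]] [522.81198807  10.38350562  98.96762239]
t 0.15 pos [5.248e+02 1.000e-01 2.447e+02] F [-0.3  0.6  0.5] gap 1.002
shift mm [ 29.9 -74.6  15.4] share [ 0.0499 -0.1244  0.0257] turn share [-0.4363 -0.5692 -1.6237]
```

>>> {"fn": "servo_tool", "kwargs": {
  "steps": [
    [[0.01,-0.025,0.005],[-0.03,-0.038,-0.108]],
    [[0.02,-0.05,0.01],[-0.06,-0.076,-0.216]],
    [[0.03,-0.075,0.015],[-0.09,-0.114,-0.324]],
    [[0.04,-0.1,0.02],[-0.12,-0.152,-0.432]],
    [[0.05,-0.124,0.026],[-0.145,-0.19,-0.54]]
  ],
  "hand": 0.1
}}

```text
t: 0.57
ee_pos: [449.8, 30.2, 229.3]
tool_rot: [0.093, 0.538, 0.838, -0.013]
wrist_force: [0.2, -0.1, 0.6]
finger_gap: 0.549
finger_force: 0.0
```

>>> {"fn": "servo_tool", "kwargs": {
  "steps": [
    [[0,0,0],[-0.03,-0.038,-0.108]],
    [[0,0,0],[-0.06,-0.076,-0.216]],
    [[0,0,0],[-0.09,-0.114,-0.324]],
    [[0,0,0],[-0.12,-0.152,-0.432]],
    [[0,0,0],[-0.145,-0.19,-0.54]]
  ]
}}

```text
t: 0.98
ee_pos: [450.4, 30.1, 229.5]
tool_rot: [0.18, 0.341, 0.922, -0.024]
wrist_force: [0.3, 0.6, -0.7]
finger_gap: 0.547
finger_force: 0.0
```

>>> {"fn": "servo_tool", "kwargs": {
  "steps": [
    [[0,0,0],[-0.03,-0.038,-0.108]],
    [[0,0,0],[-0.06,-0.076,-0.216]],
    [[0,0,0],[-0.09,-0.114,-0.324]],
    [[0,0,0],[-0.145,-0.19,-0.54]],
    [[0,0,0],[-0.145,-0.19,-0.54]]
  ]
}}

```text
t: 1.4
ee_pos: [450.2, 30.1, 229.2]
tool_rot: [0.258, 0.125, 0.957, -0.035]
wrist_force: [-0.4, -0.4, -0.8]
finger_gap: 0.553
finger_force: 0.0
```

```bash
python3 - <<'E'
from h import *
plan(deck(65.5,40,175))
s=bot.read_state();np.savez("pics/w1.npz",p=s["ee_pos"],q=s["tool_rot"])
im=cams.capture("wrist");cv2.imwrite("pics/w1.png",im[:,:,::-1])
cv2.imwrite("pics/w1b.png",cv2.resize(im[:,:,::-1],None,fx=1.5,fy=1.5,interpolation=cv2.INTER_CUBIC))
E
```

```text
t 1.4 pos [450.2  30.1 229.2] F [-0.4 -0.4 -0.8] gap 0.553
shift mm [-0.1 -0.1 -0.1] share [-0.0001 -0.0002 -0.0002] turn share [-0.0008  0.0032  0.0043]
```

View pics/w1b.png

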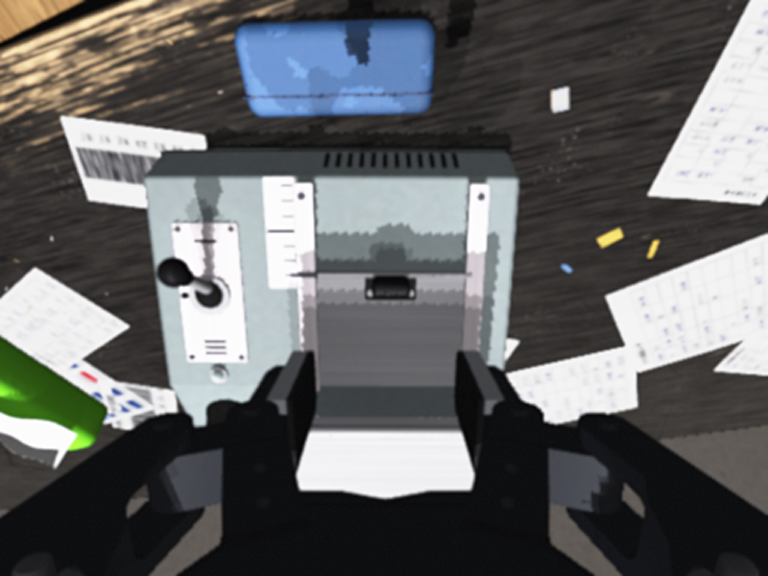

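```bash
cat > dk.py <<'E'
from h import *
def dk(px,f,h,sc=1.5):
    a=np.load(f);n=Rw()@np.array([-.5,0,np.cos(np.pi/6)])
    P=onplane(np.array(px,float)/sc,a["p"],a["q"],n,n@deck(0,0,h))
    d=(P-deck(0,0,h))
    return np.c_[d@Rw()@np.array([np.cos(np.pi/6),0,.5]), d@Rw()[:,1]].round(1)
E
python3 - <<'E'
from dk import *
w="pics/w1.npz"
print("corners",dk([(147,178),(517,178)],w,0))
print("pointer,halfmark",dk([(295,274),(281,231)],w,2))
print("marks",dk([(288,v) for v in (185,198,213,231,246,260,274)],w,1))
print("grip top",dk([(372,277),(409,277),(390,283)],w,37))
print("foot",dk([(365,298),(416,298)],w,11))
print("hub",dk([(209,293)],w,0),"knob",dk([(175,271)],w,52.3))
im=cv2.imread("pics/w1.png",0)
print(im[175:205,260]); print(im[190,236:284]);print(im[110:200,188])
E
```

```text
corners [[   0.7 -118.7]
 [   0.4  124.5]]
pointer,halfmark [[ 64.8 -23.2]
 [ 35.4 -31.2]]
marks [[  5.5 -25.2]
 [ 13.8 -25.6]
 [ 23.6 -26.1]
 [ 35.5 -26.7]
 [ 45.6 -27.2]
 [ 55.2 -27.7]
 [ 65.  -28.2]]
grip top [[58.9 30.5]
 [58.8 52.9]
 [62.6 41.5]]
foot [[79.2 25. ]
 [79.  59.3]]
hub [[ 78.9 -84.7]] knob [[ 52.3 -82. ]]
[ 78  78  78  77  78  72  73  78  62  31  11   8  10  12  16  22  29  38
  48  58  64  53  35  27  56  98 115 113 106 102]
[171 171 172 173 173 174 157 105  50  34  35  29  20  17  20  25  24  24
  25  25  23  23  24  22  22  21  22  22  21  21  21  19  19  19  17  16
  17  24  33  38  63 118 160 171 170 169 171 170]
[ 65  66  65  63  62  61  85 163 241 254 253 252 241 211 231 251 253 252
 252 252 252 252 246 228 232 250 253 252 252 252 252 253 251 242 236 247
 252 252 252 252 253 254 244 168 141 234 255 253 252 252 252 252 252 249
 249 251 252 252 252 252 252 252 252 251 251 252 252 252 252 252 252 252
 252 252 252 252 252 252 252 253 252 248 231 205 198 198 198 198 197 198]
```

>>> {"fn": "servo_tool", "kwargs": {
  "steps": [
    [[0.0005,0.0005,0.03],[0,0,0]],
    [[0.001,0.001,0.07],[0,0,0]],
    [[0.0015,0.0015,0.12],[0,0,0]],
    [[0.0015,0.0015,0.16],[0,0,0]],
    [[0.0015,0.0015,0.18],[0,0,0]]
  ],
  "hand": 0.1
}}

```text
t: 1.87
ee_pos: [501.8, 16.4, 132.2]
tool_rot: [0.255, 0.129, 0.958, -0.035]
wrist_force: [-0.5, 0.3, -0.3]
finger_gap: 0.558
finger_force: 0.0
```

```bash
python3 - <<'E'
from h import *
plan(deck(64.5,41,28))
s=bot.read_state();np.savez("pics/w2.npz",p=s["ee_pos"],q=s["tool_rot"])
im=cams.capture("wrist")
cv2.imwrite("pics/w2b.png",cv2.resize(im[:,:,::-1],None,fx=1.5,fy=1.5,interpolation=cv2.INTER_CUBIC))
E
```

```text
t 1.87 pos [501.8  16.4 132.2] F [-0.5  0.3 -0.3] gap 0.558
shift mm [-1.5  0.8 36.3] share [-0.0024  0.0013  0.0604] turn share [-0.0041 -0.0046 -0.0053]
```

View pics/w2b.png

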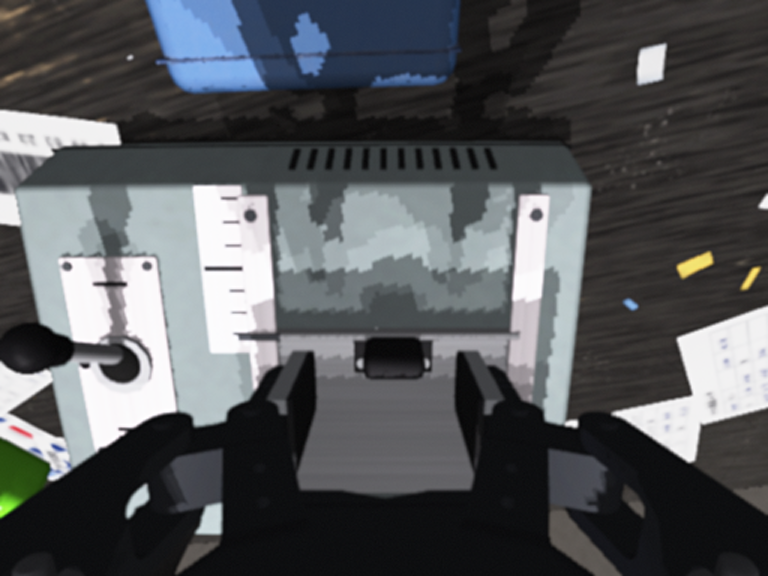

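```bash
python3 - <<'E'
from dk import *
w="pics/w2.npz"
print("grip top corners",dk([(365,338),(422,338),(367,378),(424,378)],w,37))
print("pointer,half",dk([(250,334),(225,268)],w,2),"corners",dk([(20,185),(589,186)],w,0), "hub",dk([(122,362)],w,2),"knob",dk([(22,347)],w,52.3))
E
```

```text
grip top corners [[54.7 31.3]
 [54.7 52.3]
 [70.7 31.9]
 [70.7 53.3]]
pointer,half [[ 65.4 -22.3]
 [ 35.1 -30.8]] corners [[  -1.2 -117.5]
 [   1.   124.4]] hub [[ 79.1 -83.4]] knob [[ 52.4 -85.8]]
```

>>> {"fn": "servo_tool", "kwargs": {
  "steps": [
    [[-0.001,0.001,0.012],[0,0,0]],
    [[-0.002,0.002,0.025],[0,0,0]],
    [[-0.0024,0.003,0.04],[0,0,0]],
    [[-0.0024,0.003,0.053],[0,0,0]],
    [[-0.0024,0.003,0.06],[0,0,0]]
  ]
}}

```text
t: 2.33
ee_pos: [521.7, 13.5, 105.0]
tool_rot: [0.257, 0.128, 0.957, -0.034]
wrist_force: [-0.5, 0.0, -0.5]
finger_gap: 0.551
finger_force: 0.0
```

>>> {"fn": "servo_tool", "kwargs": {
  "steps": [
    [[0,0,0],[0,0,0]],
    [[0,0,0],[0,0,0]],
    [[0,0,0],[0,0,0]],
    [[0,0,0],[0,0,0]],
    [[0,0,0],[0,0,0]]
  ],
  "hand": -1,
  "newtons": 60
}}

```text
t: 2.75
ee_pos: [521.5, 14.2, 105.8]
tool_rot: [0.257, 0.128, 0.957, -0.034]
wrist_force: [0.5, 5.4, -1.9]
finger_gap: 0.259
finger_force: 58.9
```

```bash
python3 - <<'E'
from h import *
plan(deck(64.5,42,28)); print(bot.read_state()["finger_force"])
E
```

```text
t 2.75 pos [521.5  14.2 105.8] F [ 0.5  5.4 -1.9] gap 0.259
shift mm [ 2.4 -1.4  3.6] share [ 0.004  -0.0023  0.006 ] turn share [-0.0001  0.0023 -0.0034]
58.92308592796326
```

>>> {"fn": "servo_tool", "kwargs": {
  "steps": [
    [[0.003,0,0],[0,0,0]],
    [[0.008,0,0],[0,0,0]],
    [[0.013,0,0],[0,0,0]],
    [[0.018,0,0],[0,0,0]],
    [[0.023,0,0],[0,0,0]]
  ]
}}

```text
t: 3.17
ee_pos: [511.9, 16.8, 100.3]
tool_rot: [0.261, 0.128, 0.956, -0.034]
wrist_force: [18.4, 1.0, -8.4]
finger_gap: 0.258
finger_force: 59.8
```

>>> {"fn": "servo_tool", "kwargs": {
  "steps": [
    [[0.005,0,0],[0,0,0]],
    [[0.01,0,0],[0,0,0]],
    [[0.015,0,0],[0,0,0]],
    [[0.02,0,0],[0,0,0]],
    [[0.024,0,0],[0,0,0]]
  ]
}}

```text
t: 3.58
ee_pos: [499.9, 20.1, 93.1]
tool_rot: [0.261, 0.128, 0.956, -0.034]
wrist_force: [19.2, 0.8, -10.0]
finger_gap: 0.264
finger_force: 59.8
```

```bash
python3 - <<'E'
from h import *
plan(deck(36.9,42,31.6)); print(bot.read_state()["finger_force"])
s=bot.read_state();np.savez("pics/w3.npz",p=s["ee_pos"],q=s["tool_rot"])
im=cams.capture("wrist")
cv2.imwrite("pics/w3b.png",cv2.resize(im[60:300,60:380,::-1],None,fx=2.5,fy=2.5,interpolation=cv2.INTER_CUBIC))
E
```

```text
t 3.58 pos [499.9  20.1  93.1] F [ 19.2   0.8 -10. ] gap 0.264
shift mm [ 4.3 -1.4  0.1] share [ 0.0072 -0.0024  0.0002] turn share [ 0.0008  0.0103 -0.0035]
59.82180297374725
```

View pics/w3b.png

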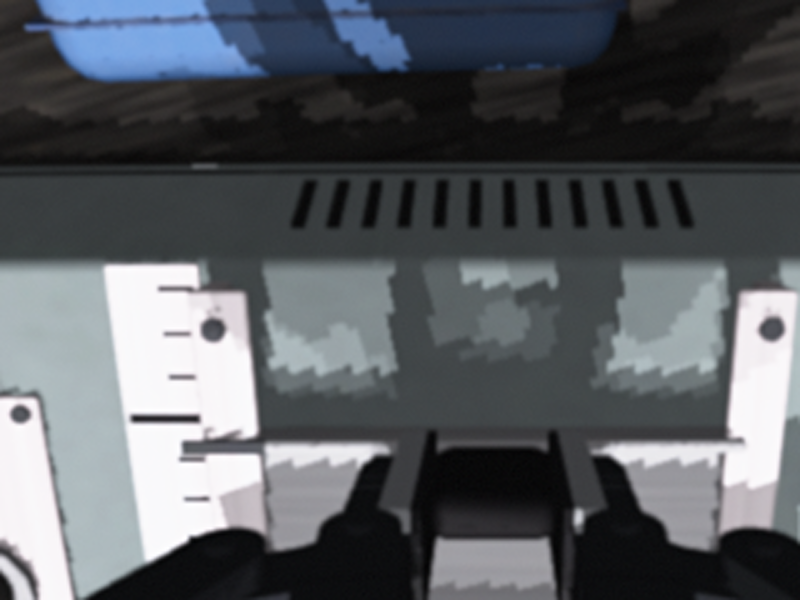

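```bash
python3 - <<'E'
from dk import *
w="pics/w3.npz"
f=lambda x,y:(x/2.5+60,y/2.5+60)
for h in(0,4,8):print(h,dk([f(195,447),f(160,418)],w,h,1),dk([(250,334),(225,268)],"pics/w2.npz",h), dk([(295,274),(281,231)],"pics/w1.npz",h))
print(dk([f(180,458),f(160,418)],w,0,1))
E
```

```text
0 [[ 42.9 -26.7]
 [ 35.8 -34. ]] [[ 66.1 -22.9]
 [ 35.5 -31.5]] [[ 65.2 -23.6]
 [ 35.7 -31.7]]
4 [[ 41.2 -25. ]
 [ 34.2 -32.1]] [[ 64.7 -21.6]
 [ 34.7 -30. ]] [[ 64.3 -22.8]
 [ 35.2 -30.7]]
8 [[ 39.5 -23.3]
 [ 32.7 -30.2]] [[ 63.3 -20.3]
 [ 34.  -28.6]] [[ 63.5 -22. ]
 [ 34.7 -29.8]]
[[ 45.7 -30.5]
 [ 35.8 -34. ]]
```

>>> {"fn": "servo_tool", "kwargs": {
  "steps": [
    [[0.003,0,0],[0,0,0]],
    [[0.006,0,0],[0,0,0]],
    [[0.009,0,0],[0,0,0]],
    [[0.0108,0,0],[0,0,0]],
    [[0.0108,0,0],[0,0,0]]
  ]
}}

```text
t: 4.05
ee_pos: [494.3, 21.6, 89.8]
tool_rot: [0.26, 0.128, 0.956, -0.034]
wrist_force: [16.3, 1.9, -9.0]
finger_gap: 0.263
finger_force: 59.9
```

```bash
python3 - <<'E'
from h import *
plan(deck(36.9,42,31.6)); print(bot.read_state()["finger_force"])
s=bot.read_state();np.savez("pics/w4.npz",p=s["ee_pos"],q=s["tool_rot"])
im=cams.capture("wrist");cv2.imwrite("pics/w4.png",im[:,:,::-1])
cv2.imwrite("pics/w4b.png",cv2.resize(im[120:280,90:190,::-1],None,fx=3.5,fy=3.5,interpolation=cv2.INTER_CUBIC))
E
```

```text
t 4.05 pos [494.3  21.6  89.8] F [16.3  1.9 -9. ] gap 0.263
shift mm [-2.3 -1.4  0.2] share [-0.0039 -0.0024  0.0003] turn share [ 0.0008  0.0096 -0.0035]
59.92844045162201
```

View pics/w4b.png

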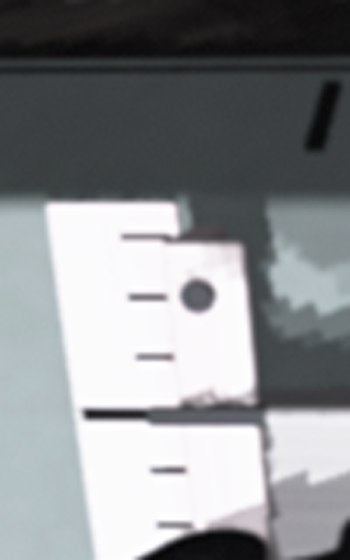

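>>> {"fn": "servo_tool", "kwargs": {
  "steps": [
    [[-0.0012,0,0],[0,0,0]],
    [[-0.0025,0,0],[0,0,0]],
    [[-0.0025,0,0],[0,0,0]],
    [[-0.0025,0,0],[0,0,0]],
    [[-0.0025,0,0],[0,0,0]]
  ]
}}

```text
t: 4.52
ee_pos: [494.4, 21.6, 89.7]
tool_rot: [0.258, 0.128, 0.957, -0.034]
wrist_force: [5.3, 4.3, -3.7]
finger_gap: 0.262
finger_force: 61.2
```

>>> {"fn": "servo_tool", "kwargs": {
  "steps": [
    [[0,0,0],[0,0,0]],
    [[0,0,0],[0,0,0]],
    [[0,0,0],[0,0,0]],
    [[0,0,0],[0,0,0]],
    [[0,0,0],[0,0,0]]
  ],
  "hand": 0.1
}}

```text
t: 4.93
ee_pos: [493.7, 20.9, 88.9]
tool_rot: [0.257, 0.128, 0.957, -0.035]
wrist_force: [0.6, 0.6, 0.7]
finger_gap: 0.552
finger_force: 0.0
```

>>> {"fn": "servo_tool", "kwargs": {
  "steps": [
    [[0,0,-0.02],[0,0,0]],
    [[0,0,-0.05],[0,0,0]],
    [[0,0,-0.09],[0,0,0]],
    [[0,0,-0.12],[0,0,0]],
    [[0,0,-0.14],[0,0,0]]
  ]
}}

```text
t: 5.35
ee_pos: [453.0, 32.3, 163.5]
tool_rot: [0.258, 0.128, 0.957, -0.034]
wrist_force: [0.8, -0.2, -0.5]
finger_gap: 0.547
finger_force: 0.0
```

>>> {"fn": "servo_tool", "kwargs": {
  "steps": [
    [[-0.02,-0.02,0],[0,0,0]],
    [[-0.05,-0.05,0],[0,0,0]],
    [[-0.08,-0.08,0],[0,0,0]],
    [[-0.1,-0.1,0],[0,0,0]],
    [[-0.1,-0.1,0],[0,0,0]]
  ]
}}

```text
t: 5.77
ee_pos: [488.5, -41.7, 193.3]
tool_rot: [0.258, 0.13, 0.957, -0.035]
wrist_force: [-0.0, -0.5, 0.7]
finger_gap: 0.548
finger_force: 0.0
```

```bash
python3 - <<'E'
from h import *
plan(deck(52,-84,150))
s=bot.read_state();np.savez("pics/w5.npz",p=s["ee_pos"],q=s["tool_rot"])
im=cams.capture("wrist");cv2.imwrite("pics/w5.png",im[:,:,::-1])
cv2.imwrite("pics/w5b.png",cv2.resize(im[110:330,80:400,::-1],None,fx=2.5,fy=2.5,interpolation=cv2.INTER_CUBIC))
E
```

```text
t 5.77 pos [488.5 -41.7 193.3] F [-0.  -0.5  0.7] gap 0.548
shift mm [ 43.3 -65.1 -34. ] share [ 0.0721 -0.1086 -0.0566] turn share [-0.0041  0.0053 -0.0063]
```

View pics/w5b.png

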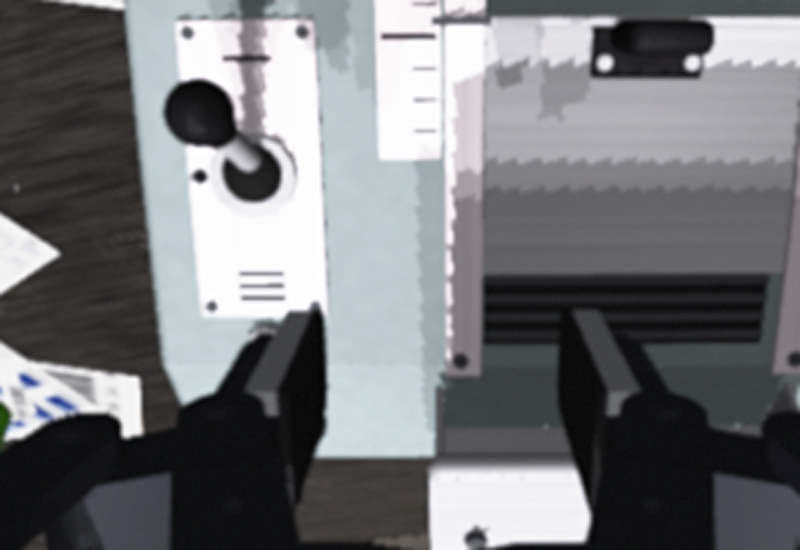

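```bash
python3 - <<'E'
from dk import *
d={"w1":(1.5,0,0,(295,274),(281,231)),"w2":(1.5,0,0,(250,334),(225,268)),"w3":(2.5,60,60,(195,447),(160,418)),"w4":(3.5,90,120,(190,416),(110,413)),"w5":(2.5,80,110,(462,19),(408,36))}
for k,(sc,ox,oy,a,b) in d.items():
    g=lambda v:(v[0]/sc+ox,v[1]/sc+oy); f=f"pics/{k}.npz"
    m=dk([g(b)],f,0,1)[0,0]
    print(k,"mark",m,"pointer-mark by h",[(h,round(dk([g(a)],f,h,1)[0,0]-m,1)) for h in(0,3,6,9,12)])
E
```

```text
w1 mark 35.7 pointer-mark by h [(0, np.float64(29.5)), (3, np.float64(28.9)), (6, np.float64(28.2)), (9, np.float64(27.6)), (12, np.float64(26.9))]
w2 mark 35.5 pointer-mark by h [(0, np.float64(30.6)), (3, np.float64(29.6)), (6, np.float64(28.5)), (9, np.float64(27.4)), (12, np.float64(26.4))]
w3 mark 35.8 pointer-mark by h [(0, np.float64(7.1)), (3, np.float64(5.8)), (6, np.float64(4.5)), (9, np.float64(3.3)), (12, np.float64(2.0))]
w4 mark 35.8 pointer-mark by h [(0, np.float64(0.5)), (3, np.float64(-0.8)), (6, np.float64(-2.1)), (9, np.float64(-3.4)), (12, np.float64(-4.7))]
w5 mark 35.5 pointer-mark by h [(0, np.float64(-5.1)), (3, np.float64(-5.1)), (6, np.float64(-5.1)), (9, np.float64(-5.2)), (12, np.float64(-5.2))]
```

```bash
cat > prof.py <<'E'
from dk import *
def proj(P,a):
    T=C["T_tool_cam"];M=rotq(a["q"])
    pc=((P-a["p"])@M-T[:3,3])@T[:3,:3]
    return cv2.projectPoints(pc*[1,-1,-1],np.zeros(3),np.zeros(3),C["intrinsics"],C["distortion"])[0][:,0]
def rect(img,npz,ss,ys,h=0):
    P=np.array([deck(s,y,h) for s in ss for y in ys]);u=proj(P,np.load(npz)).astype(np.float32).reshape(len(ss),len(ys),2)
    return cv2.remap(img,u[...,0],u[...,1],cv2.INTER_LINEAR)
def dark(k,y0,y1,lo,hi,img=None):
    img=cv2.imread(f"pics/{k}.png",0) if img is None else img
    ss=np.arange(lo,hi,.25);r=rect(img,f"pics/{k}.npz",ss,np.arange(y0,y1,.5)).astype(float).mean(1)
    m=[(float(ss[i]),int(r[i])) for i in range(1,len(ss)-1) if r[i]<=r[i-1] and r[i]<r[i+1] and r[max(0,i-10):i+11].max()-r[i]>15]
    print(k,y0,y1,m)
if __name__=="__main__":
    im2=cv2.resize(cv2.imread("pics/w2b.png",0),(512,384),interpolation=cv2.INTER_AREA)
    for k in("w1","w2","w4","w5"):
        for y in((-34,-31),(-29.5,-27),(-27,-25),(-25,-23),(-23,-21),(-21,-18),):dark(k,*y,0,72,im2 if k=="w2" else None)
E
python3 prof.py
```

```text
w1 -34 -31 [(35.5, 144)]
w1 -29.5 -27 [(5.25, 208), (15.0, 224), (25.75, 222), (35.5, 144), (45.75, 223), (55.0, 222), (65.5, 207)]
w1 -27 -25 [(5.25, 204), (15.0, 222), (25.75, 220), (35.5, 142), (45.75, 221), (55.25, 213), (65.5, 147)]
w1 -25 -23 [(5.25, 212), (15.0, 223), (25.75, 224), (35.5, 161), (45.75, 225), (55.25, 204), (65.5, 128)]
w1 -23 -21 [(65.5, 112)]
w1 -21 -18 [(12.0, 180), (52.25, 226), (52.75, 227), (65.5, 80)]
w2 -34 -31 [(35.75, 76)]
w2 -29.5 -27 [(5.5, 136), (15.5, 161), (25.25, 167), (35.75, 74), (45.25, 165), (55.75, 190), (66.25, 132)]
w2 -27 -25 [(5.5, 128), (15.5, 160), (25.25, 165), (35.75, 74), (45.25, 163), (55.75, 179), (66.5, 84)]
w2 -25 -23 [(5.5, 160), (15.5, 172), (25.25, 184), (35.75, 151), (45.25, 198), (55.75, 197), (66.5, 83)]
w2 -23 -21 [(4.25, 192), (12.5, 204), (67.0, 64)]
w2 -21 -18 [(12.5, 77), (54.25, 197), (67.0, 57)]
w4 -34 -31 [(35.75, 34), (63.25, 11)]
w4 -29.5 -27 [(5.5, 147), (15.5, 138), (25.5, 154), (35.75, 92), (45.75, 128), (56.25, 155), (61.0, 10), (62.0, 14)]
w4 -27 -25 [(5.5, 147), (15.5, 139), (25.75, 147), (35.75, 93), (45.75, 123), (56.25, 143), (59.75, 10)]
w4 -25 -23 [(5.75, 140), (15.75, 222), (25.75, 223), (35.25, 87), (36.25, 95), (45.75, 226), (59.0, 9), (60.25, 12)]
w4 -23 -21 [(6.0, 126), (15.5, 145), (35.0, 89), (36.25, 95), (58.5, 9), (59.75, 12)]
w4 -21 -18 [(5.5, 79), (14.25, 94), (16.25, 96), (35.0, 85), (36.25, 95), (58.25, 9), (59.75, 12)]
w5 -34 -31 [(6.25, 231), (35.25, 90)]
w5 -29.5 -27 [(5.25, 123), (15.0, 187), (25.25, 180), (35.25, 91), (45.25, 198), (55.75, 192), (65.5, 196)]
w5 -27 -25 [(5.25, 120), (15.0, 172), (25.25, 174), (35.25, 92), (45.25, 195), (55.0, 204), (65.5, 192)]
w5 -25 -23 [(5.25, 126), (14.75, 172), (25.25, 160), (30.5, 180), (35.25, 113), (45.5, 200), (55.0, 213), (65.5, 199)]
w5 -23 -21 [(5.25, 186), (8.0, 215), (15.5, 213), (19.0, 170), (19.5, 170), (25.25, 193), (30.5, 99), (35.25, 217)]
w5 -21 -18 [(30.5, 94)]
```

>>> {"fn": "servo_tool", "kwargs": {
  "steps": [
    [[0.02,0,0],[0,0,0]],
    [[0.05,0,0],[0,0,0]],
    [[0.08,0,0],[0,0,0]],
    [[0.092,0,0],[0,0,0]],
    [[0.092,0,0],[0,0,0]]
  ]
}}

```text
t: 6.23
ee_pos: [440.0, -25.9, 162.4]
tool_rot: [0.256, 0.128, 0.957, -0.034]
wrist_force: [0.3, -0.5, -0.2]
finger_gap: 0.546
finger_force: 0.0
```

```bash
python3 - <<'E'
from prof import *
s=bot.read_state();np.savez("pics/w6.npz",p=s["ee_pos"],q=s["tool_rot"])
im=cams.capture("wrist");cv2.imwrite("pics/w6.png",im[:,:,::-1])
for y in((-34,-31),(-29.5,-27),(-27,-25),(-25,-23),(-23,-21),(-21,-18)):dark("w6",*y,0,72)
print(s["ee_pos"])
for k in("w1","w2","w4","w5","w6"):
    a=np.load(f"pics/{k}.npz");c=a["p"]+rotq(a["q"])@C["T_tool_cam"][:3,3]-deck(0,0,0)
    print(k,(c@Rw()@np.array([[.866,0,.5],[0,1,0],[-.5,0,.866]]).T).round(1))
E
```

```text
w6 -34 -31 [(35.5, 111)]
w6 -29.5 -27 [(5.25, 200), (15.25, 213), (25.25, 213), (35.5, 115), (46.0, 211), (55.75, 213), (66.0, 212)]
w6 -27 -25 [(5.25, 199), (15.25, 212), (25.25, 204), (35.5, 123), (46.0, 211), (56.0, 212), (66.0, 210)]
w6 -25 -23 [(5.25, 205), (15.25, 216), (25.25, 185), (35.5, 121), (46.0, 215), (56.0, 217), (66.0, 217)]
w6 -23 -21 [(19.25, 196), (25.25, 192), (34.0, 112)]
w6 -21 -18 [(3.25, 124), (33.75, 105)]
[440.00084854 -25.91839959 162.42253211]
w1 [ -0.5  38.3 303.4]
w2 [ -2.   39.4 193.2]
w4 [-32.1  41.9 160. ]
w5 [ 29.5 -20.1 244.5]
w6 [-29.4 -18.  243.4]
```

```bash
python3 - <<'E'
from prof import *
plan(deck(33.5,42,75));plan(deck(33.5,42,31))
E
```

```text
t 6.28 pos [441.  -26.2 163.7] F [ 0.1 -0.3  0.5] gap 0.548
shift mm [ 4.4 58.7 40.2] share [0.0073 0.0978 0.0669] turn share [-0.0013  0.0019 -0.0022]
t 6.28 pos [441.  -26.2 163.7] F [ 0.1 -0.3  0.5] gap 0.548
shift mm [ 4.4 58.7 84.2] share [0.0074 0.0979 0.1403] turn share [-0.0013  0.0019 -0.0022]
```

>>> {"fn": "servo_tool", "kwargs": {
  "steps": [
    [[0.002,0.02,0.015],[0,0,0]],
    [[0.005,0.05,0.035],[0,0,0]],
    [[0.007,0.08,0.055],[0,0,0]],
    [[0.0074,0.098,0.067],[0,0,0]],
    [[0.0074,0.098,0.067],[0,0,0]]
  ]
}}

```text
t: 6.7
ee_pos: [473.1, 27.1, 125.7]
tool_rot: [0.256, 0.127, 0.958, -0.034]
wrist_force: [-0.1, -0.2, -0.1]
finger_gap: 0.549
finger_force: 0.0
```

>>> {"fn": "servo_tool", "kwargs": {
  "steps": [
    [[0,0,0.015],[0,0,0]],
    [[0,0,0.035],[0,0,0]],
    [[0,0,0.055],[0,0,0]],
    [[0,0,0.072],[0,0,0]],
    [[0,0,0.073],[0,0,0]]
  ]
}}

```text
t: 7.12
ee_pos: [493.8, 19.2, 88.0]
tool_rot: [0.256, 0.129, 0.957, -0.035]
wrist_force: [-0.5, 0.1, -0.9]
finger_gap: 0.547
finger_force: 0.0
```

>>> {"fn": "servo_tool", "kwargs": {
  "steps": [
    [[0,0,0],[0,0,0]],
    [[0,0,0],[0,0,0]],
    [[0,0,0],[0,0,0]],
    [[0,0,0],[0,0,0]],
    [[0,0,0],[0,0,0]]
  ],
  "hand": -1,
  "newtons": 60
}}

```text
t: 7.53
ee_pos: [494.3, 21.5, 90.3]
tool_rot: [0.258, 0.128, 0.957, -0.033]
wrist_force: [1.9, 10.8, -2.1]
finger_gap: 0.263
finger_force: 58.8
```

```bash
python3 - <<'E'
from prof import *
plan(deck(33.5,42,31))
s=bot.read_state();np.savez("pics/w7.npz",p=s["ee_pos"],q=s["tool_rot"])
im=cams.capture("wrist");cv2.imwrite("pics/w7.png",im[:,:,::-1])
for y in((-34,-31),(-25,-23),(-23,-21),(-21,-18)):dark("w7",*y,20,50)
E
```

```text
t 7.53 pos [494.3  21.5  90.3] F [ 1.9 10.8 -2.1] gap 0.263
shift mm [ 1.3 -1.3  1.2] share [ 0.0022 -0.0022  0.002 ] turn share [ 0.0032  0.0042 -0.0037]
w7 -34 -31 [(36.0, 43)]
w7 -25 -23 [(25.5, 224), (34.75, 85), (46.0, 226)]
w7 -23 -21 [(34.75, 88)]
w7 -21 -18 [(32.25, 191), (34.75, 85)]
```

>>> {"fn": "servo_tool", "kwargs": {
  "steps": [
    [[-0.003,0,0],[0,0,0]],
    [[-0.006,0,0],[0,0,0]],
    [[-0.009,0,0],[0,0,0]],
    [[-0.0115,0,0],[0,0,0]],
    [[-0.0115,0,0],[0,0,0]]
  ]
}}

```text
t: 8.0
ee_pos: [498.5, 20.3, 92.6]
tool_rot: [0.256, 0.128, 0.958, -0.033]
wrist_force: [-11.6, 14.3, 4.6]
finger_gap: 0.262
finger_force: 60.1
```

```bash
cat > look.py <<'E'
import sys
from prof import *
k=sys.argv[1]
plan(deck(33.5,42,31))
s=bot.read_state();np.savez(f"pics/{k}.npz",p=s["ee_pos"],q=s["tool_rot"])
im=cams.capture("wrist");cv2.imwrite(f"pics/{k}.png",im[:,:,::-1])
for y in((-34,-31),(-25,-23),(-23,-21),(-21,-18)):dark(k,*y,20,50)
E
python3 look.py w8
```

```text
t 8.0 pos [498.5  20.3  92.6] F [-11.6  14.3   4.6] gap 0.262
shift mm [ 6.3 -1.3  1. ] share [ 0.0104 -0.0021  0.0017] turn share [ 0.0024 -0.0019 -0.0037]
w8 -34 -31 [(35.75, 38)]
w8 -25 -23 [(25.5, 221), (35.75, 202), (39.5, 82), (41.25, 93), (45.75, 223)]
w8 -23 -21 [(39.5, 74), (41.25, 93)]
w8 -21 -18 [(39.5, 85), (41.25, 93)]
```

>>> {"fn": "servo_tool", "kwargs": {
  "steps": [
    [[0.002,0,0],[0,0,0]],
    [[0.002,0,0],[0,0,0]],
    [[0.002,0,0],[0,0,0]],
    [[0.002,0,0],[0,0,0]],
    [[0.002,0,0],[0,0,0]]
  ]
}}

```text
t: 8.47
ee_pos: [498.5, 20.4, 92.7]
tool_rot: [0.258, 0.128, 0.957, -0.033]
wrist_force: [-2.2, 11.1, 0.9]
finger_gap: 0.26
finger_force: 59.3
```

>>> {"fn": "servo_tool", "kwargs": {
  "steps": [
    [[0,0,0],[0,0,0]],
    [[0,0,0],[0,0,0]],
    [[0,0,0],[0,0,0]],
    [[0,0,0],[0,0,0]],
    [[0,0,0],[0,0,0]]
  ],
  "hand": 0.1
}}

```text
t: 8.88
ee_pos: [498.6, 18.3, 92.1]
tool_rot: [0.257, 0.129, 0.957, -0.035]
wrist_force: [-0.3, 0.3, -0.3]
finger_gap: 0.552
finger_force: 0.0
```

>>> {"fn": "servo_tool", "kwargs": {
  "steps": [
    [[0,0,-0.02],[0,0,0]],
    [[0,0,-0.05],[0,0,0]],
    [[0,0,-0.09],[0,0,0]],
    [[0,0,-0.12],[0,0,0]],
    [[0,0,-0.14],[0,0,0]]
  ]
}}

```text
t: 9.3
ee_pos: [457.7, 29.6, 166.6]
tool_rot: [0.258, 0.129, 0.957, -0.034]
wrist_force: [-0.1, -0.3, -0.2]
finger_gap: 0.551
finger_force: 0.0
```

>>> {"fn": "servo_tool", "kwargs": {
  "steps": [
    [[-0.02,-0.02,0],[0,0,0]],
    [[-0.05,-0.05,0],[0,0,0]],
    [[-0.08,-0.08,0],[0,0,0]],
    [[-0.1,-0.1,0],[0,0,0]],
    [[-0.1,-0.1,0],[0,0,0]]
  ]
}}

```text
t: 9.72
ee_pos: [493.3, -44.4, 196.5]
tool_rot: [0.259, 0.13, 0.957, -0.035]
wrist_force: [0.8, 0.4, 0.4]
finger_gap: 0.549
finger_force: 0.0
```

```bash
python3 look.py w9; python3 - <<'E'
from h import *
plan(deck(52,-84,120))
E
```

```text
t 9.72 pos [493.3 -44.4 196.5] F [0.8 0.4 0.4] gap 0.549
shift mm [69.1 62.5 84.6] share [0.1151 0.1041 0.141 ] turn share [-0.0042  0.0055 -0.0065]
w9 -34 -31 [(35.25, 70)]
w9 -25 -23 [(25.5, 162), (35.25, 82), (45.25, 200)]
w9 -23 -21 [(26.25, 120), (35.25, 91)]
w9 -21 -18 [(35.25, 88)]
t 9.77 pos [492.4 -43.2 195.2] F [ 0.1  0.5 -0.4] gap 0.552
shift mm [ 48.  -64.6  -4.4] share [ 0.08   -0.1077 -0.0073] turn share [-0.0037  0.0029 -0.0064]
```

```bash
python3 - <<'E'
from dk import *
f=lambda x,y:(x/2.5+80,y/2.5+110)
print(dk([f(199,113)],"pics/w5.npz",52.3,1),dk([f(252,175)],"pics/w5.npz",2,1))
im=cv2.imread("pics/w6.png",0);np.set_printoptions(linewidth=250)
m=(im<45).astype(np.uint8)
n,l,st,ce=cv2.connectedComponentsWithStats(cv2.erode(m,np.ones((3,3))))
for i in range(1,n):
    if st[i,4]>60: print(st[i],ce[i].round(1))
E
```

```text
[[ 53.1 -83.1]] [[ 79.8 -83.7]]
[   0    0  148   54 2121] [68.  19.9]
[187   0  24   7  78] [198.8   1.5]
[ 187    0  202   41 4469] [284.   16.3]
[408   0  21   8  81] [415.7   2.8]
[494  12  18   9  86] [503.   15.8]
[458  34  54  15 149] [487.6  40.4]
[377  36  31  11 151] [388.7  40.7]
[159  61  24  12 101] [168.2  66.7]
[166  61  45  25 400] [189.9  75.4]
[185  83  30  19 243] [204.3  91.8]
[ 179  104  238   27 3182] [290.1 121.6]
[317 198  36  16 398] [334.8 204.4]
[152 232  24  20 310] [163.1 240.8]
[    0   236   512   148 38291] [255.9 335.3]
```

>>> {"fn": "servo_tool", "kwargs": {
  "steps": [
    [[0.015,-0.02,0],[0,0,0]],
    [[0.04,-0.05,0.002],[0,0,0]],
    [[0.06,-0.085,0.005],[0,0,0]],
    [[0.0785,-0.107,0.009],[0,0,0]],
    [[0.0785,-0.107,0.009],[0,0,0]]
  ]
}}

```text
t: 10.18
ee_pos: [436.2, -94.2, 163.6]
tool_rot: [0.255, 0.129, 0.958, -0.035]
wrist_force: [-0.4, 0.7, -1.1]
finger_gap: 0.547
finger_force: 0.0
```

```bash
python3 - <<'E'
from dk import *
plan(deck(53,-84,47))
s=bot.read_state();np.savez("pics/w10.npz",p=s["ee_pos"],q=s["tool_rot"])
im=cams.capture("wrist");cv2.imwrite("pics/w10.png",im[:,:,::-1])
cv2.imwrite("pics/w10b.png",cv2.resize(im[:,:,::-1],None,fx=1.5,fy=1.5,interpolation=cv2.INTER_CUBIC))
E
```

```text
t 10.18 pos [436.2 -94.2 163.6] F [-0.4  0.7 -1.1] gap 0.547
shift mm [-4.2 -0.3 61.7] share [-0.007  -0.0005  0.1028] turn share [-0.0032 -0.0033 -0.005 ]
```

View pics/w10b.png

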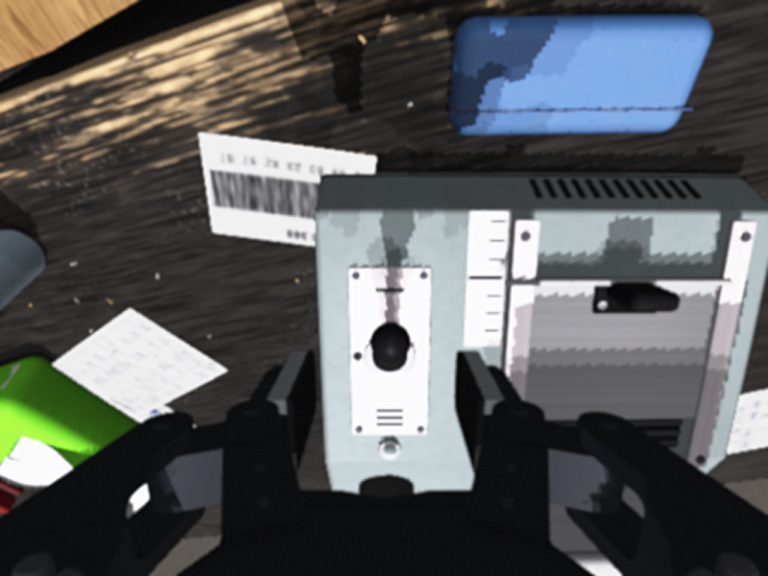

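>>> {"fn": "servo_tool", "kwargs": {
  "steps": [
    [[-0.001,0.001,0.015],[0,0,0]],
    [[-0.002,0.002,0.04],[0,0,0]],
    [[-0.003,0.002,0.065],[0,0,0]],
    [[-0.003,0.002,0.085],[0,0,0]],
    [[-0.003,0.002,0.095],[0,0,0]]
  ]
}}

```text
t: 10.65
ee_pos: [468.2, -99.5, 116.5]
tool_rot: [0.256, 0.128, 0.958, -0.034]
wrist_force: [0.1, 0.4, -0.3]
finger_gap: 0.548
finger_force: 0.0
```

>>> {"fn": "servo_tool", "kwargs": {
  "steps": [
    [[0,0,0],[0,0,0]],
    [[0,0,0],[0,0,0]],
    [[0,0,0],[0,0,0]],
    [[0,0,0],[0,0,0]],
    [[0,0,0],[0,0,0]]
  ]
}}

```text
t: 11.07
ee_pos: [468.1, -100.6, 118.7]
tool_rot: [0.258, 0.128, 0.957, -0.035]
wrist_force: [0.0, 0.5, -1.0]
finger_gap: 0.55
finger_force: 0.0
```

```bash
python3 - <<'E'
from dk import *
plan(deck(53,-83.5,47))
s=bot.read_state();np.savez("pics/w11.npz",p=s["ee_pos"],q=s["tool_rot"])
im=cams.capture("wrist");cv2.imwrite("pics/w11.png",im[:,:,::-1])
g=cv2.cvtColor(im,cv2.COLOR_RGB2GRAY)
c=cv2.HoughCircles(cv2.medianBlur(g,3),cv2.HOUGH_GRADIENT,1,40,param1=80,param2=12,minRadius=12,maxRadius=28)
print(c[0][:6].round(1) if c is not None else None)
for x in c[0][:4]: print(dk([x[:2]],"pics/w11.npz",52.3,1))
E
```

```text
t 11.07 pos [ 468.1 -100.6  118.7] F [ 0.   0.5 -1. ] gap 0.55
shift mm [ 1.6 -2.1  6.5] share [ 0.0027 -0.0034  0.0109] turn share [-0.002   0.0034 -0.0033]
[[ 68.5  33.5  27.4]
 [121.5  45.5  27.4]
 [ 24.5  47.5  25.2]
 [257.5 257.5  18.8]
 [ 97.5 116.5  27.4]
 [ 64.5  74.5  25.2]]
[[ -44.5 -158. ]]
[[ -39.6 -136.9]]
[[ -39.9 -177.2]]
[[ 52.8 -82.6]]
```

>>> {"fn": "servo_tool", "kwargs": {
  "steps": [
    [[0.001,-0.001,0.005],[0,0,0]],
    [[0.002,-0.002,0.01],[0,0,0]],
    [[0.0025,-0.002,0.011],[0,0,0]],
    [[0.0025,-0.002,0.011],[0,0,0]],
    [[0.0025,-0.002,0.011],[0,0,0]]
  ]
}}

```text
t: 11.53
ee_pos: [469.4, -102.4, 111.2]
tool_rot: [0.257, 0.128, 0.957, -0.035]
wrist_force: [0.2, -0.1, -0.5]
finger_gap: 0.551
finger_force: 0.0
```

>>> {"fn": "servo_tool", "kwargs": {
  "steps": [
    [[0,0,0],[0,0,0]],
    [[0,0,0],[0,0,0]],
    [[0,0,0],[0,0,0]],
    [[0,0,0],[0,0,0]],
    [[0,0,0],[0,0,0]]
  ],
  "hand": -1,
  "newtons": 25
}}

```text
t: 11.95
ee_pos: [469.6, -101.5, 111.5]
tool_rot: [0.257, 0.128, 0.957, -0.034]
wrist_force: [-1.3, 5.4, 1.2]
finger_gap: 0.185
finger_force: 24.3
```

```bash
python3 - <<'E'
from dk import *
plan(deck(79.6,-83,52.7))
E
```

```text
t 11.95 pos [ 469.6 -101.5  111.5] F [-1.3  5.4  1.2] gap 0.185
shift mm [-27.1  -1.   -6.2] share [-0.0451 -0.0017 -0.0103] turn share [ 0.0003  0.0015 -0.0037]
```

>>> {"fn": "servo_tool", "kwargs": {
  "steps": [
    [[-0.0086,0,-0.0034],[0,0,0]],
    [[-0.0174,0,-0.0061],[0,0,0]],
    [[-0.0264,0,-0.008],[0,0,0]],
    [[-0.0356,0,-0.0092],[0,0,0]],
    [[-0.0448,0,-0.0096],[0,0,0]]
  ]
}}

```text
t: 12.37
ee_pos: [489.2, -106.8, 129.7]
tool_rot: [0.257, 0.128, 0.957, -0.034]
wrist_force: [0.5, 4.5, -0.3]
finger_gap: 0.189
finger_force: 24.4
```

>>> {"fn": "servo_tool", "kwargs": {
  "steps": [
    [[0,0,0],[0,0,0]],
    [[0,0,0],[0,0,0]],
    [[0,0,0],[0,0,0]],
    [[0,0,0],[0,0,0]],
    [[0,0,0],[0,0,0]]
  ]
}}

```text
t: 12.78
ee_pos: [489.4, -106.9, 129.8]
tool_rot: [0.257, 0.128, 0.957, -0.034]
wrist_force: [2.3, 4.8, -0.5]
finger_gap: 0.187
finger_force: 25.2
```

```bash
python3 - <<'E'
from dk import *
plan(deck(79.6,-83,52.7))
s=bot.read_state();np.savez("pics/w12.npz",p=s["ee_pos"],q=s["tool_rot"])
im=cams.capture("wrist");cv2.imwrite("pics/w12.png",im[:,:,::-1])
g=cv2.cvtColor(im,cv2.COLOR_RGB2GRAY)
c=cv2.HoughCircles(cv2.medianBlur(g,3),cv2.HOUGH_GRADIENT,1,40,param1=80,param2=12,minRadius=12,maxRadius=28)
for x in c[0][:8]:
  if x[1]>200: print(x,dk([x[:2]],"pics/w12.npz",58,1))
E
```

```text
t 12.78 pos [ 489.4 -106.9  129.8] F [ 2.3  4.8 -0.5] gap 0.187
shift mm [-0.2 -1.1 -0.6] share [-0.0003 -0.0018 -0.001 ] turn share [ 0.0003  0.0018 -0.0037]
[257.5 224.5  22.7] [[ 58.5 -83.1]]
[254.5 265.5  22.9] [[ 78.1 -84.5]]
[480.5 308.5  27.4] [[102.2  24.6]]
```

>>> {"fn": "servo_tool", "kwargs": {
  "steps": [
    [[0,0,0],[0,0,0]],
    [[0,0,0],[0,0,0]],
    [[0,0,0],[0,0,0]],
    [[0,0,0],[0,0,0]],
    [[0,0,0],[0,0,0]]
  ]
}}

```text
t: 13.25
ee_pos: [489.4, -106.9, 129.8]
tool_rot: [0.257, 0.128, 0.957, -0.034]
wrist_force: [1.4, 4.7, -1.2]
finger_gap: 0.186
finger_force: 25.1
```

>>> {"fn": "servo_tool", "kwargs": {
  "steps": [
    [[0,0,0],[0,0,0]],
    [[0,0,0],[0,0,0]],
    [[0,0,0],[0,0,0]],
    [[0,0,0],[0,0,0]],
    [[0,0,0],[0,0,0]]
  ]
}}

```text
t: 13.67
ee_pos: [489.4, -106.9, 129.8]
tool_rot: [0.257, 0.128, 0.957, -0.034]
wrist_force: [3.5, 4.9, -0.4]
finger_gap: 0.184
finger_force: 25.1
```

>>> {"fn": "servo_tool", "kwargs": {
  "steps": [
    [[0,0,0],[0,0,0]],
    [[0,0,0],[0,0,0]],
    [[0,0,0],[0,0,0]],
    [[0,0,0],[0,0,0]],
    [[0,0,0],[0,0,0]]
  ]
}}

```text
t: 14.08
ee_pos: [489.4, -106.8, 129.9]
tool_rot: [0.257, 0.128, 0.957, -0.034]
wrist_force: [3.1, 5.2, -0.7]
finger_gap: 0.183
finger_force: 25.1
```

>>> {"fn": "servo_tool", "kwargs": {
  "steps": [
    [[0,0,0],[0,0,0]],
    [[0,0,0],[0,0,0]],
    [[0,0,0],[0,0,0]],
    [[0,0,0],[0,0,0]],
    [[0,0,0],[0,0,0]]
  ]
}}

```text
t: 14.5
ee_pos: [489.4, -106.9, 129.8]
tool_rot: [0.257, 0.128, 0.957, -0.034]
wrist_force: [2.4, 5.8, -1.1]
finger_gap: 0.187
finger_force: 25.1
```

>>> {"fn": "servo_tool", "kwargs": {
  "steps": [
    [[-0.0092,0,0.0004],[0,0,0]],
    [[-0.0184,0,0.0016],[0,0,0]],
    [[-0.0274,0,0.0035],[0,0,0]],
    [[-0.0363,0,0.0062],[0,0,0]],
    [[-0.0455,0,0.0096],[0,0,0]]
  ]
}}

```text
t: 14.92
ee_pos: [515.1, -113.8, 138.8]
tool_rot: [0.257, 0.128, 0.957, -0.034]
wrist_force: [0.6, 5.2, 2.2]
finger_gap: 0.187
finger_force: 26.0
```

>>> {"fn": "servo_tool", "kwargs": {
  "steps": [
    [[0,0,0],[0,0,0]],
    [[0,0,0],[0,0,0]],
    [[0,0,0],[0,0,0]],
    [[0,0,0],[0,0,0]],
    [[0,0,0],[0,0,0]]
  ]
}}

```text
t: 15.33
ee_pos: [515.0, -113.8, 138.7]
tool_rot: [0.257, 0.128, 0.957, -0.034]
wrist_force: [2.0, 5.7, 0.4]
finger_gap: 0.181
finger_force: 25.9
```

```bash
python3 - <<'E'
from dk import *
plan(deck(106.5,-83,47))
E
```

```text
t 15.33 pos [ 515.  -113.8  138.7] F [2.  5.7 0.4] gap 0.181
shift mm [ 0.4 -1.1 -0.5] share [ 0.0006 -0.0018 -0.0008] turn share [ 0.0003  0.002  -0.0036]
```

Release, back out square to the deck, then draw back and look.

>>> {"fn": "servo_tool", "kwargs": {
  "steps": [
    [[0,0,0],[0,0,0]],
    [[0,0,0],[0,0,0]],
    [[0,0,0],[0,0,0]],
    [[0,0,0],[0,0,0]],
    [[0,0,0],[0,0,0]]
  ],
  "hand": 0.1
}}

```text
t: 15.75
ee_pos: [514.7, -114.8, 138.6]
tool_rot: [0.257, 0.128, 0.957, -0.035]
wrist_force: [-0.0, -0.2, 1.2]
finger_gap: 0.55
finger_force: 0.0
```

>>> {"fn": "servo_tool", "kwargs": {
  "steps": [
    [[0,0,-0.02],[0,0,0]],
    [[0,0,-0.05],[0,0,0]],
    [[0,0,-0.08],[0,0,0]],
    [[0,0,-0.11],[0,0,0]],
    [[0,0,-0.12],[0,0,0]]
  ]
}}

```text
t: 16.17
ee_pos: [480.1, -105.3, 203.6]
tool_rot: [0.259, 0.128, 0.957, -0.035]
wrist_force: [-0.3, -0.2, 0.3]
finger_gap: 0.552
finger_force: 0.0
```

>>> {"fn": "servo_tool", "kwargs": {
  "steps": [
    [[0.005,0.02,0],[0,0,0]],
    [[0.01,0.05,0],[0,0,0]],
    [[0.015,0.08,0],[0,0,0]],
    [[0.02,0.1,0],[0,0,0]],
    [[0.02,0.1,0],[0,0,0]]
  ]
}}

```text
t: 16.58
ee_pos: [485.7, -42.9, 193.9]
tool_rot: [0.257, 0.127, 0.957, -0.034]
wrist_force: [-0.8, -0.3, 0.0]
finger_gap: 0.551
finger_force: 0.0
```

>>> {"fn": "servo_tool", "kwargs": {
  "steps": [
    [[0,0,0],[0,0,0]],
    [[0,0,0],[0,0,0]],
    [[0,0,0],[0,0,0]],
    [[0,0,0],[0,0,0]],
    [[0,0,0],[0,0,0]]
  ]
}}

```text
t: 17.0
ee_pos: [485.7, -45.1, 194.9]
tool_rot: [0.257, 0.129, 0.957, -0.035]
wrist_force: [0.6, 0.0, -0.3]
finger_gap: 0.549
finger_force: 0.0
```

```bash
python3 look.py w13; python3 - <<'E'
from dk import *
g=cv2.imread("pics/w13.png",0)
c=cv2.HoughCircles(cv2.medianBlur(g,3),cv2.HOUGH_GRADIENT,1,30,param1=80,param2=12,minRadius=9,maxRadius=22)
for x in c[0]:
  p=dk([x[:2]],"pics/w13.npz",52.3,1)[0]
  if -110<p[1]<-60: print(x.round(1),p,g[int(x[1]),int(x[0])])
cv2.imwrite("pics/w13b.png",cv2.resize(cv2.imread("pics/w13.png"),None,fx=1.5,fy=1.5,interpolation=cv2.INTER_CUBIC))
a=np.load("pics/w13.npz");print(g[::1][0:1,0:1])
E
```

```text
t 17.0 pos [485.7 -45.1 194.9] F [ 0.6  0.  -0.3] gap 0.549
shift mm [61.8 65.2 87. ] share [0.103  0.1087 0.145 ] turn share [-0.0027  0.0018 -0.0044]
w13 -34 -31 [(35.0, 95)]
w13 -25 -23 [(25.5, 169), (35.75, 109), (45.25, 203)]
w13 -23 -21 [(26.25, 145), (35.75, 100)]
w13 -21 -18 [(35.75, 98)]
[175.5 230.5  15.8] [104.6 -81.3] 17
[185.5 178.5  16.8] [ 67.9 -71.9] 16
[188.5 258.5  15.8] [125.9 -73.6] 67
[[53]]
```

```bash
python3 -c "
from station import bot
print(bot.sign_off())"
```

```text
the job is handed in; nothing more can be done
None
```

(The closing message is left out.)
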